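Rehang a flap door on the open instrument module

TASK

One of the two small instrument modules has a lift-off flap door, the other stands open; move the door to the open one. Pinch the two tabs on its top together to draw the sprung hinge pin, lift the door straight off, and lower it gently into the other module's hinge seats until it rests fully home there, then let the tabs go so that the pin springs right out through its hole and the door hangs free. The open module's seats can be set somewhat high or low, so feel for them, never force or drop the door, and leave the bowl, the jar and the clamp where they are.

Things in the scene. Friction and masses are not known exactly. Their poses are not given: they have to be found in the camera images.
- module_a: white sheet-metal instrument module, fixed to the table, box 100 deep (x) x 210 wide (y) x 170 high mm, open front facing its +x (away from the robot); origin under the middle of the box, z up. On its front a steel hinge carrier (see the seats) whose hinge axis runs along y, 75 mm ahead of the origin. The door hangs here at the start; axis 165 mm above the table.
- module_b: the other module, the same in size, shape, axes and carrier; no door at the start. Its carrier is clamped in height slots: its real hinge axis lies anywhere from 149 to 181 mm above the table, and no given pose tells where, so lower the door until it is felt to touch down.
- seat_a (a point): middle of module_a's hinge axis. Its carrier has two open-topped steel U seats at y = -77 and +77 mm, each 10 mm thick, 16 mm wide in x, floor 6 mm below the axis, flaring to about 32 mm width between 6 and 21 mm above it. End plates outside them reach 12 mm above the axis: a plain one (inner face y = -93 mm), and one (y = +97 to +103 mm) with a hole 12 wide x 8.5 mm high on the axis for the pin.
- seat_b (a point): the same point of module_b, with the same seats, end plates and hole, given at the nominal height of 165 mm; the real carrier stands 0 to 16 mm higher or lower. x and y are true.
- door_axis (a point): middle of the door's hinge axis. Door about 0.39 kg (0.3 to 0.5): panel 130 wide (y) x 112 high x 6 mm, from 10 to 122 mm below the axis, swings freely. Barrel along y, 16 mm diameter, with 12 mm diameter journals at |y| = 66 to 88 mm that lie in the U seats. z up when hanging, y along the module's y. The 6 mm sprung pin stands out of the +y journal to y = 107 mm, through the plate's hole.
- door_tabs (a point): where to pinch: 30 mm above door_axis in the door's frame. Two upright steel tabs, each 24 (x) x 5 (y) mm, from 6 to 42 mm above the axis: a fixed one, outer face y = -13 mm, and the pin's, outer face y = +28 mm at rest, +13 mm when fully drawn. Closing along y centred here (open 60 mm or more) draws the pin without shifting the door; the same pinch carries the door.
- hinge_pin (a joint): travel of the sprung pin, m: 0 = sprung right out, 0.015 = fully drawn (at its stop). The spring pushes out with 5 N at rest, 11 N fully drawn; a pinch of about 40 N holds it drawn and carries the door. Let go against the plate beside its hole, it stops between 0.004 and 0.014.
- door: the same door as door_axis, with the same origin and axes
- bowl: bystander: steel bowl, 100 mm across, 40 high, origin under its middle
- jar: bystander: glass jar with white lid, 50 mm diameter, 60 high, origin under its middle
- clamp: bystander: ring-handled steel clamp lying flat, about 130 x 54 x 8 mm, origin under its middle part

How it is judged:
By the outcome, as a careful person would: the job done as asked, in the order asked, and still so for the second after the job is handed in, with the robot touching nothing.
It also fails if it takes over 50 s, if anything falls off the work surface, if the arm or the gripper's body presses on something with over 40 N, if the wrist force passes 120 N, or if a joint passes its speed limit or range.

ROBOT

A 6-joint arm with a two-finger parallel gripper is mounted at the origin on the work surface. World frame = base frame: x ahead of the robot, y to its left, z up, the work surface at z = 0. Lengths are in m, angles in rad, forces in N, time in s.
With the tool pointing down it reaches from about 0.4 to 0.825 m from the base axis. Payload 7 kg.
Tool frame: the origin (TCP) lies midway between the tips of the shut fingers; the grasp point (between the pads) lies 19 mm behind it; z points along the fingers, x is the direction in which the jaws open and shut, and the axes are right-handed (so a half turn about z gives the same grasp; the last joint's range is limited). The gripper opens to 88 mm and grips with 3 to 60 N. Pads are 19 mm wide; open, the fingers measure 130 mm over their backs; the gripper's body (78 mm by 193 mm) begins 47 mm behind the grasp point.
Start: joints at [1.463, 0.359, 0.012, 0, -1.224, -0.288], TCP at [0.26, 0.623, 0.227] pointing down, gripper open.
Joint ranges: [-3.07, 3.07], [-1.43, 2.12], [-1.02, 1.25], [-3.03, 1.67], [-3.05, -0], [-3.03, 3.03]. Speed limits (rad/s): [2.39, 2.39, 3.01, 3.14, 3.14, 3.14].

INTERFACE

Orientations are given as [roll, pitch, yaw] about the fixed x, y, z axes, in that order (R = Rz(yaw) Ry(pitch) Rx(roll)).
In Python, from station import arm, grab_frame, camera_params gives the robot as it stands.
- The arm moves only by the shell command python3 -m handwheel 'ROWS' [FORCE]. ROWS is JSON, a list that holds one entry, the list of rows, each a list of 5 numbers: the finger opening in m, from 0 to 0.0876, then the shift along the tool's x, y, z in m, then the turn about the tool's z in degrees. A call has 1 to 20 rows; each row is the pose to reach, as a shift and turn from the pose measured when the call began, along the tool's axes at that moment; what a row does not reach only later rows make up. A row lasts 1/12 s, in which the tool goes at most 41.7 mm and 7.16 degrees, less where a joint would pass 70% of its speed; a pose out of reach is approached as far as the arm can. A call with a gripper value outside its range is refused whole. The fingers move at their own pace and stop on an object; FORCE is the grip in N (left out, the last holds). Time passes only in rows, so rows that repeat a pose let the fingers close. It gives the time, the measured TCP pose, the force and the opening at its end, in the units of the state.
- arm.get_state(): the state, without advancing time (a new reading comes with each control period).
- grab_frame(name): name is "scene" or "top" or "wrist"; returns the picture (384x512x3 uint8, blue, green, red); there is no depth.
- camera_params(name): a dict with "intrinsics" (3x3 intrinsics, pixels), "R" (3x3) and "t" (3): a world point X has camera coordinates R X + t; the wrist camera has in their place "tool_from_camera" (4x4, takes a point from camera to tool coordinates, whose origin is the TCP and whose axes are the tool frame's). Camera axes: x right, y down, z forward; pixel columns grow to the right and rows downward; lengths in m; the calibration is good to about 2 mm. A picture is of the moment at which its call begins: read the wrist's pose just before it. camera_params takes no time and is no camera call.
- arm.job_done(): hands the job in, once; it reports no verdict.
The state is a dict: "t": time; "q": joint angles; "qd": joint speeds; "joint_efforts": joint torques, N m; "eef_pos": TCP position; "ee_rot": TCP orientation; "force": force on the tool from outside, world axes, zero at the start; "moment": the same for the moment, N m; "width": finger opening in m.
Only numpy, scipy, OpenCV 4.12 (cv2) and the standard library are available. Lean on these libraries where they do the work, as an engineer would, in place of code of your own. Each camera call takes 0.05 s, during which the arm holds its last target.

## Working session

There is one attempt and no reset: what is moved stays moved. The work goes in short steps, Python scripts to look and compute and a shell command to move; the robot and the scene stay as the last step left them, time stands still between calls to the robot, and variables do not carry over. Pictures are saved under pics/ and viewed, and the job is handed in when it is done.

```bash
ls; mkdir -p pics; python3 - <<'E'
from station import arm, grab_frame, camera_params
import cv2
print(arm.get_state())
for n in ["scene","top","wrist"]:
    cv2.imwrite(f"pics/{n}0.png",grab_frame(n)); print(n,camera_params(n))
E
```

```text
pics
{'t': 0.0, 'q': array([ 1.46311517e+00,  3.59409908e-01,  1.10271298e-02, -3.34358532e-04,
       -1.22413276e+00, -2.88123609e-01]), 'qd': array([-0.00063858,  0.00019388,  0.00081549, -0.0001445 , -0.00046976,
       -0.00066914]), 'joint_efforts': array([-7.50570180e-04, -5.82735193e+01,  2.93040454e+01,  6.99710503e+00,
        6.87916239e-03, -1.84010605e-04]), 'eef_pos': array([0.26007097, 0.62232767, 0.22559686]), 'ee_rot': array([-3.14140545e+00, -1.73765757e-03, -1.96671513e+00]), 'force': array([ 0.44708235,  0.03793179, -0.91495712]), 'moment': array([ 0.05150496, -0.0216588 ,  0.00151917]), 'width': 0.08771713352630217}
scene {'intrinsics': array([[402.4416403 ,   0.        , 256.14297192],
       [  0.        , 402.4416403 , 189.90255075],
       [  0.        ,   0.        ,   1.        ]]), 'R': array([[ 0.15259985,  0.98828445, -0.0026692 ],
       [ 0.67064581, -0.10553668, -0.73423171],
       [-0.72591148,  0.11025356, -0.67889371]]), 't': array([-0.09348325, -0.30452028,  1.55250367])}
top {'intrinsics': array([[495.35853242,   0.        , 259.28329846],
       [  0.        , 495.35853242, 190.20405976],
       [  0.        ,   0.        ,   1.        ]]), 'R': array([[ 0.01443188, -0.99961279, -0.02379048],
       [-0.99699361, -0.01257442, -0.07645674],
       [ 0.07612798,  0.02482237, -0.99678904]]), 't': array([0.00634601, 0.6060068 , 1.27891201])}
wrist {'intrinsics': array([[321.10506175,   0.        , 253.93169078],
       [  0.        , 321.10506175, 187.09387455],
       [  0.        ,   0.        ,   1.        ]]), 'tool_from_camera': array([[ 9.99999265e-01, -9.41970930e-04, -7.63229774e-04,
         2.16282998e-04],
       [ 1.10089926e-03,  9.69210805e-01,  2.46229980e-01,
        -6.52708683e-02],
       [ 5.07789061e-04, -2.46230639e-01,  9.69211130e-01,
        -1.58873219e-01],
       [ 0.00000000e+00,  0.00000000e+00,  0.00000000e+00,
         1.00000000e+00]])}
```

View pics/scene0.png

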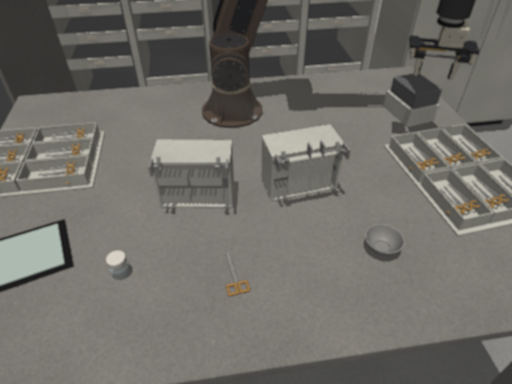

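View pics/top0.png

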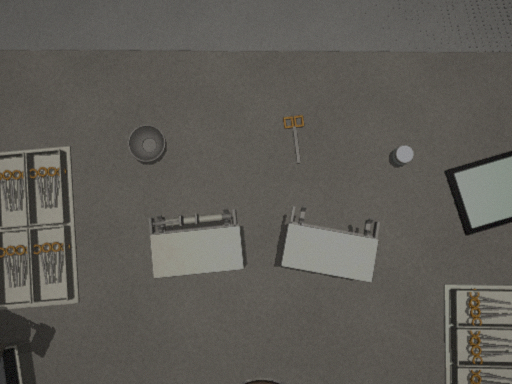

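View pics/wrist0.png

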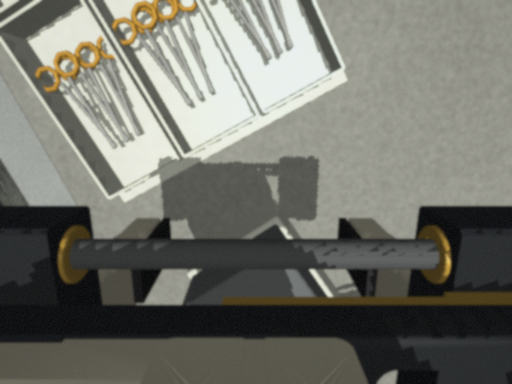

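```bash
cat > h.py <<'E'
import numpy as np, cv2
from station import arm, grab_frame, camera_params
def ray(cam,uv):
    p=camera_params(cam);K=p['intrinsics'];R=p['R'];t=p['t']
    d=R.T@np.linalg.inv(K)@np.array([uv[0],uv[1],1.]); return -R.T@t,d
def onz(cam,uv,z):
    o,d=ray(cam,uv); return o+d*(z-o[2])/d[2]
def proj(cam,X):
    p=camera_params(cam); c=p['R']@np.array(X)+p['t']; q=p['intrinsics']@c; return q[:2]/q[2]
E
python3 - <<'E'
from h import *
im=cv2.imread('pics/top0.png')
g=im.min(axis=2)
m=((g>125)*255).astype('uint8')
for name,(x0,x1,y0,y1) in dict(A=(140,260,222,290),B=(265,390,218,295)).items():
    mm=np.zeros_like(m);mm[y0:y1,x0:x1]=m[y0:y1,x0:x1]
    mm=cv2.morphologyEx(mm,cv2.MORPH_OPEN,np.ones((5,5)))
    c=max(cv2.findContours(mm,0,2)[0],key=cv2.contourArea)
    W=np.array([onz('top',p[0],0.170)[:2] for p in c])
    r=cv2.minAreaRect((W*1000).astype('float32'))
    b=cv2.boxPoints(cv2.minAreaRect(c)); print(name,cv2.contourArea(c),r,b.tolist())
cv2.imwrite('pics/topA.png',cv2.resize(im[190:290,130:260],None,fx=6,fy=6,interpolation=2))
cv2.imwrite('pics/topB.png',cv2.resize(im[190:290,265:395],None,fx=6,fy=6,interpolation=2))
im=cv2.imread('pics/scene0.png')
cv2.imwrite('pics/sc.png',cv2.resize(im[115:225,140:360],None,fx=3.6,fy=3.6,interpolation=2))
E
```

```text
A 3641.0 ((450.2060241699219, 154.90113830566406), (98.5052490234375, 208.01760864257812), 6.5115556716918945) [[149.4851531982422, 234.8514862060547], [238.79209899902344, 225.92079162597656], [243.0495147705078, 268.49505615234375], [153.74256896972656, 277.42572021484375]]
B 3726.5 ((453.38995361328125, -152.8611602783203), (208.28622436523438, 98.12751007080078), 80.57209014892578) [[281.0386962890625, 265.4527893066406], [288.6715087890625, 223.21775817871094], [378.4267578125, 239.43856811523438], [370.7939453125, 281.673583984375]]
```

View pics/topA.png

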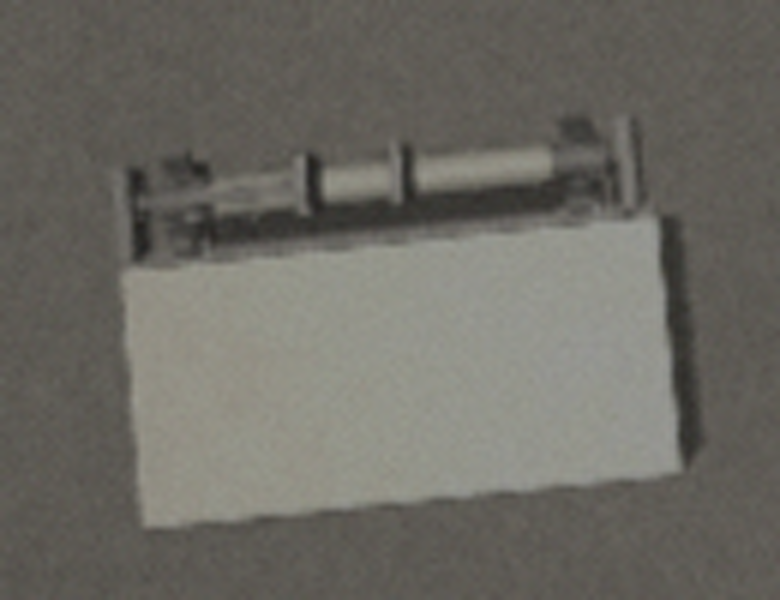

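View pics/topB.png

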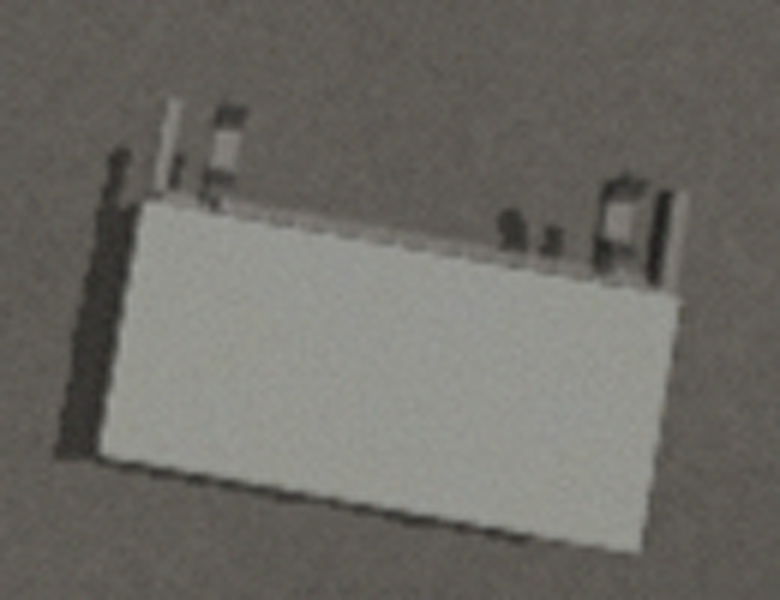

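View pics/sc.png

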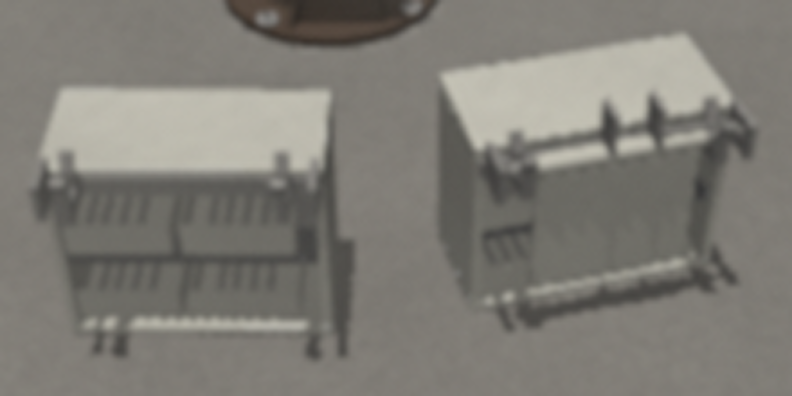

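```bash
cat >> h.py <<'E'
from scipy.spatial.transform import Rotation as Ro
def Rt(s): return Ro.from_euler('xyz',s['ee_rot']).as_matrix()
def delta(xyz,yawdeg=None):
    s=arm.get_state();R=Rt(s); d=R.T@(np.array(xyz)-s['eef_pos'])*1000
    turn=None
    if yawdeg is not None:
        turn=-((yawdeg-np.degrees(np.arctan2(R[1,0],R[0,0]))+180)%360-180)
    print('tool mm',d.round(1),'turn',turn,'| pos',s['eef_pos'].round(4),'rot',np.degrees(s['ee_rot']).round(2),'F',s['force'].round(1),'M',s['moment'].round(2),'w',round(s['width'],4),'t',round(s['t'],2))
E
python3 - <<'E'
from h import *
delta([.525,.163,.27],-83.5)
E
```

```text
tool mm [ 321.8 -421.6  -43.7] turn -29.184391755735874 | pos [0.2601 0.6225 0.2258] rot [-1.7999e+02 -7.0000e-02 -1.1268e+02] F [ 1.1  0.6 -0.5] M [ 0.02 -0.02  0.01] w 0.0876 t 0.15
```

```bash
python3 -m handwheel '[[[0.08,0,0,-0.02,0],[0.08,0.02,-0.026,-0.03,-3],[0.08,0.04,-0.053,-0.044,-6],[0.08,0.063,-0.083,-0.044,-9],[0.08,0.087,-0.114,-0.044,-12],[0.08,0.11,-0.145,-0.044,-15],[0.08,0.134,-0.176,-0.044,-18],[0.08,0.157,-0.207,-0.044,-21],[0.08,0.18,-0.238,-0.044,-24],[0.08,0.204,-0.269,-0.044,-26],[0.08,0.228,-0.3,-0.044,-28],[0.08,0.252,-0.331,-0.044,-29.2],[0.08,0.275,-0.361,-0.044,-29.2],[0.08,0.293,-0.385,-0.044,-29.2],[0.08,0.308,-0.404,-0.044,-29.2],[0.08,0.318,-0.417,-0.044,-29.2],[0.08,0.3218,-0.4216,-0.044,-29.2],[0.08,0.3218,-0.4216,-0.044,-29.2],[0.08,0.3218,-0.4216,-0.044,-29.2]]]' 40; python3 - <<'E'
from h import *
delta([.525,.163,.27],-83.5)
s=arm.get_state(); np.save('w1.npy',np.r_[s['eef_pos'],s['ee_rot']])
cv2.imwrite('pics/w1.png',grab_frame('wrist'))
E
```

```text
t: 1.73
eef_pos: [0.5249, 0.1631, 0.2701]
ee_rot: [3.141, -0.001, -1.458]
force: [-0.4, -0.1, -0.7]
width: 0.0796
tool mm [ 0.1 -0.1  0.1] turn -0.025348438678747698 | pos [0.5249 0.1631 0.2701] rot [ 1.7995e+02 -7.0000e-02 -8.3530e+01] F [-0.4 -0.1 -0.7] M [ 0.02  0.02 -0.03] w 0.0796 t 1.73
```

View pics/w1.png

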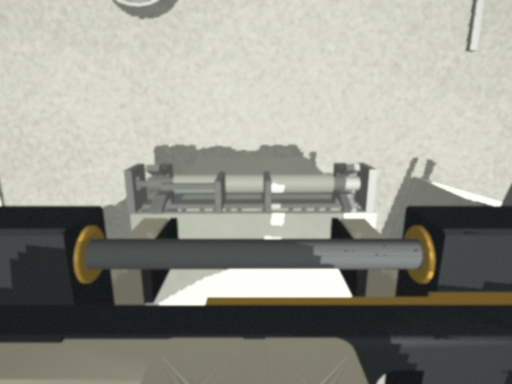

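```bash
cat >> h.py <<'E'
def wray(uv,pose):
    p=camera_params('wrist');T=p['tool_from_camera'];K=p['intrinsics']
    R=Ro.from_euler('xyz',pose[3:]).as_matrix()
    d=R@T[:3,:3]@np.linalg.inv(K)@np.array([uv[0],uv[1],1.]); return R@T[:3,3]+pose[:3],d
def wonz(uv,z,pose):
    o,d=wray(uv,pose); return o+d*(z-o[2])/d[2]
def tolocal(P,c,yaw):
    a=np.radians(yaw);d=np.array(P[:2])-np.array(c); return np.array([np.cos(a)*d[0]+np.sin(a)*d[1],-np.sin(a)*d[0]+np.cos(a)*d[1]])*1000
E
python3 - <<'E'
from h import *
im=cv2.imread('pics/w1.png')
cv2.imwrite('pics/w1c.png',cv2.resize(im[140:240,115:390],None,fx=2.9,fy=2.9,interpolation=2)[:600,:800])
cv2.imwrite('pics/w1d.png',cv2.resize(im[150:220,190:300],None,fx=7,fy=7,interpolation=2))
E
```

```text
(no output)
```

View pics/w1c.png

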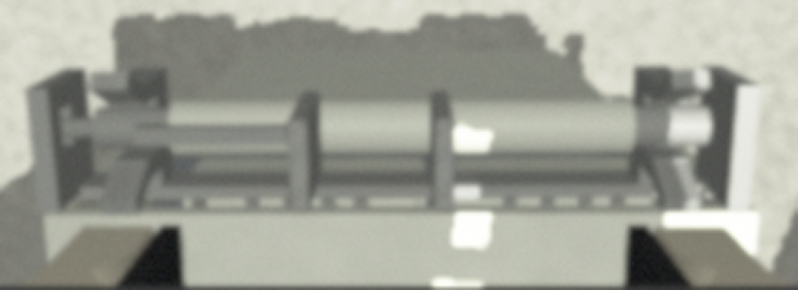

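View pics/w1d.png

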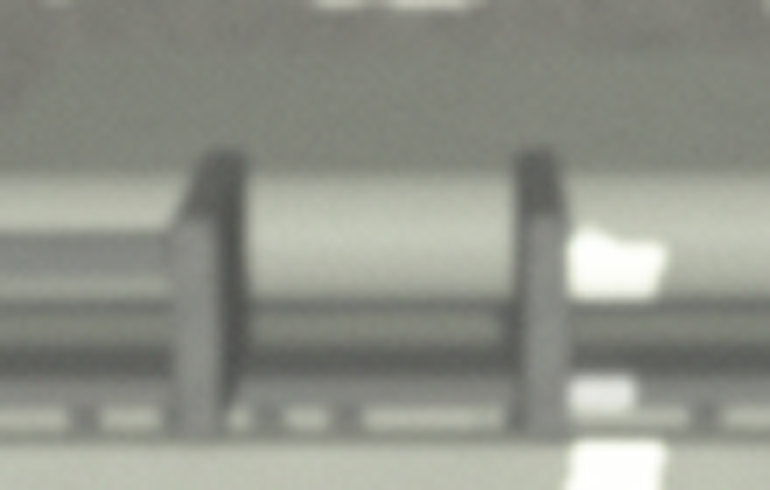

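```bash
python3 - <<'E'
from h import *
p=np.load('w1.npy')
c=(0.5247,0.1634)
for n,uv,z in [('pin tab outer28',(214.6,196.4),.207),('pin inner',(220.7,196.4),.207),('fix outer-13',(271.1,196.4),.207),('fix inner',(265,196.4),.207),('front row',(268,180.5),.207),('back row',(268,212),.207),
 ('plate+103',(124.7,190),.177),('plate97',(131.5,190),.177),('plate-93',(368.4,190),.177),('plate-99',(376.4,190),.177)]:
    P=wonz(uv,z,p); print(n,P.round(4),tolocal(P,c,6.5).round(1))
for y in (-77,0,77):
    a=np.radians(6.5); X=np.array([c[0]-np.sin(a)*y/1e3,c[1]+np.cos(a)*y/1e3,.165]); print(proj('top',X),proj('scene',X))
E
```

```text
pin tab outer28 [0.5237 0.1917 0.207 ] [ 2.2 28.2]
pin inner [0.5241 0.1873 0.207 ] [ 2.2 23.8]
fix outer-13 [0.5282 0.1513 0.207 ] [  2.1 -12.4]
fix inner [0.5277 0.1557 0.207 ] [ 2.1 -8. ]
front row [0.5396 0.155  0.207 ] [ 13.8 -10. ]
back row [0.5162 0.1521 0.207 ] [ -9.7 -10.3]
plate+103 [0.512  0.2674 0.177 ] [ -0.9 104.7]
plate97 [0.5126 0.2619 0.177 ] [-0.9 99.2]
plate-93 [0.534  0.0708 0.177 ] [ -1.3 -93. ]
plate-99 [0.5347 0.0644 0.177 ] [ -1.3 -99.5]
[226.43258172 216.0958528 ] [283.9173867  160.70712936]
[193.7123669  219.37297647] [311.2766465  155.90863008]
[161.06186863 222.64311762] [337.89643692 151.23982523]
```

```bash
python3 -m handwheel '[[[0.07,-0.0006,-0.0014,0.015,-0.1],[0.07,-0.0006,-0.0014,0.035,-0.1],[0.07,-0.0006,-0.0014,0.055,-0.1],[0.07,-0.0006,-0.0014,0.07,-0.1],[0.07,-0.0006,-0.0014,0.082,-0.1],[0.07,-0.0006,-0.0014,0.09,-0.1],[0.07,-0.0006,-0.0014,0.094,-0.1],[0.07,-0.0006,-0.0014,0.094,-0.1]]]' 40; python3 - <<'E'
from h import *
delta([.5262,.1639,.176],-83.4)
s=arm.get_state(); np.save('w2.npy',np.r_[s['eef_pos'],s['ee_rot']])
cv2.imwrite('pics/w2.png',grab_frame('wrist'))
E
```

```text
t: 2.45
eef_pos: [0.5255, 0.1647, 0.1756]
ee_rot: [3.14, -0.002, -1.454]
force: [0.5, 0.0, -0.6]
width: 0.0701
tool mm [ 0.9 -0.6 -0.4] turn 0.07775159948693044 | pos [0.5255 0.1647 0.1756] rot [ 1.799e+02 -9.000e-02 -8.332e+01] F [ 0.5  0.  -0.6] M [-0.08  0.01 -0.03] w 0.0701 t 2.45
```

View pics/w2.png

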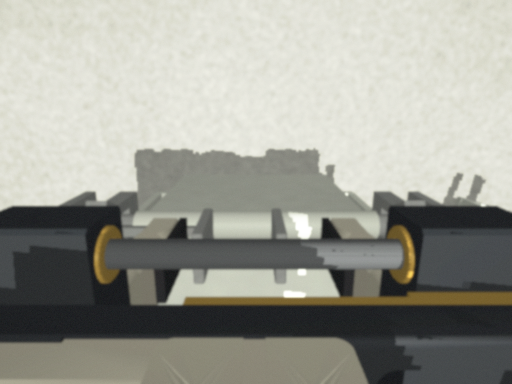

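```bash
python3 -m handwheel '[[[0.066,0.0008,-0.0006,0,0],[0.062,0.0008,-0.0006,0,0],[0.055,0.0008,-0.0006,0,0],[0.047,0.0008,-0.0006,0,0],[0.039,0.0008,-0.0006,0,0],[0.03,0.0008,-0.0006,0,0],[0.02,0.0008,-0.0006,0,0],[0.02,0.0008,-0.0006,0,0],[0.02,0.0008,-0.0006,0,0],[0.02,0.0008,-0.0006,0,0],[0.02,0.0008,-0.0006,0,0]]]' 40; python3 - <<'E'
from h import *
delta([.5262,.1639,.176],-83.4)
E
```

```text
t: 3.42
eef_pos: [0.5269, 0.1638, 0.1768]
ee_rot: [3.142, -0.001, -1.454]
force: [-0.6, -1.4, 6.3]
width: 0.0253
tool mm [-0.2  0.7  0.8] turn 0.07627244552594448 | pos [0.5269 0.1638 0.1768] rot [ 1.800e+02 -7.000e-02 -8.332e+01] F [-0.6 -1.4  6.3] M [-0.26  0.22  0.07] w 0.0253 t 3.42
```

```bash
python3 -m handwheel '[[[0.02,0,0,-0.002,0],[0.02,0,0,-0.005,0],[0.02,0,0,-0.009,0],[0.02,0,0,-0.014,0],[0.02,0,0,-0.02,0],[0.02,0,0,-0.028,0],[0.02,0,0,-0.036,0],[0.02,0,0,-0.036,0]]]' 45; python3 - <<'E'
from h import *
delta([.5262,.1639,.366],-83.4)
cv2.imwrite('pics/w3.png',grab_frame('wrist'))
im=grab_frame('scene')
cv2.imwrite('pics/sc3.png',cv2.resize(im[85:225,140:360],None,fx=3.6,fy=3.6,interpolation=2))
E
```

```text
t: 4.08
eef_pos: [0.5279, 0.1643, 0.2152]
ee_rot: [-3.139, -0.0, -1.454]
force: [1.0, 0.4, -3.2]
width: 0.0258
tool mm [   0.3    1.3 -150.8] turn 0.09240870096346043 | pos [0.5279 0.1643 0.2152] rot [-1.7983e+02 -1.0000e-02 -8.3310e+01] F [ 1.   0.4 -3.2] M [ 0.02 -0.1   0.04] w 0.0258 t 4.08
```

View pics/w3.png

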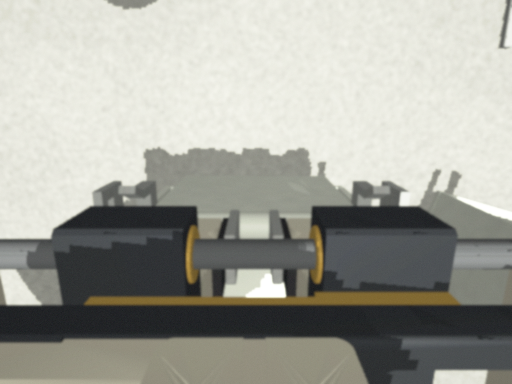

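View pics/sc3.png

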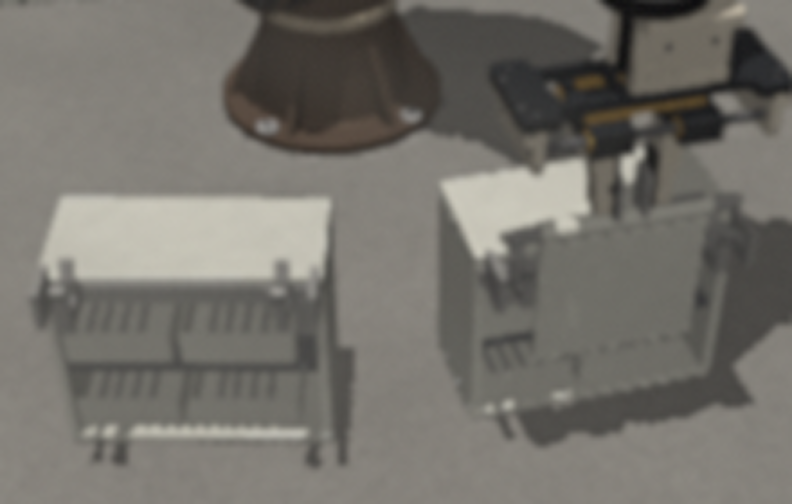

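```bash
python3 - <<'E'
from h import *
def P(c,yaw,x,y,z):
    a=np.radians(yaw); return np.array([c[0]+(np.cos(a)*x-np.sin(a)*y)/1e3,c[1]+(np.sin(a)*x+np.cos(a)*y)/1e3,z])
A=((.5247,.1634),6.6);B=((.5274,-.1651),-9.4)
f=lambda uv:((uv-np.array([140,115]))*3.6).round(0)
for n,(c,yw),zs in [('A',A,[.165]),('B',B,[.149,.165,.181])]:
  for z in zs:
    print(n,z,[(y,dz,x,f(proj('scene',P(c,yw,x,y,z+dz/1e3)))) for y,dz,x in [(-77,21,-16),(-77,21,16),(77,21,-16),(77,21,16),(-93,12,16),(97,12,16)]])
im=cv2.imread('pics/scene0.png')
a=cv2.resize(im[140:185,145:250],None,fx=7,fy=6.5,interpolation=2)
b=cv2.resize(im[130:175,262:367],None,fx=7,fy=6.5,interpolation=2)
cv2.imwrite('pics/cmp.png',np.vstack([a,b]))
E
```

```text
A 0.165 [(-77, 21, -16, array([513., 129.])), (-77, 21, 16, array([526., 155.])), (77, 21, -16, array([707.,  96.])), (77, 21, 16, array([725., 120.])), (-93, 12, 16, array([505., 169.])), (97, 12, 16, array([748., 126.]))]
B 0.149 [(-77, 21, -16, array([ 68., 174.])), (-77, 21, 16, array([ 59., 202.])), (77, 21, -16, array([281., 175.])), (77, 21, 16, array([277., 203.])), (-93, 12, 16, array([ 39., 212.])), (97, 12, 16, array([306., 213.]))]
B 0.165 [(-77, 21, -16, array([ 64., 156.])), (-77, 21, 16, array([ 56., 185.])), (77, 21, -16, array([279., 157.])), (77, 21, 16, array([275., 186.])), (-93, 12, 16, array([ 35., 194.])), (97, 12, 16, array([305., 196.]))]
B 0.181 [(-77, 21, -16, array([ 60., 138.])), (-77, 21, 16, array([ 52., 167.])), (77, 21, -16, array([277., 139.])), (77, 21, 16, array([274., 168.])), (-93, 12, 16, array([ 31., 177.])), (97, 12, 16, array([303., 178.]))]
```

View pics/cmp.png

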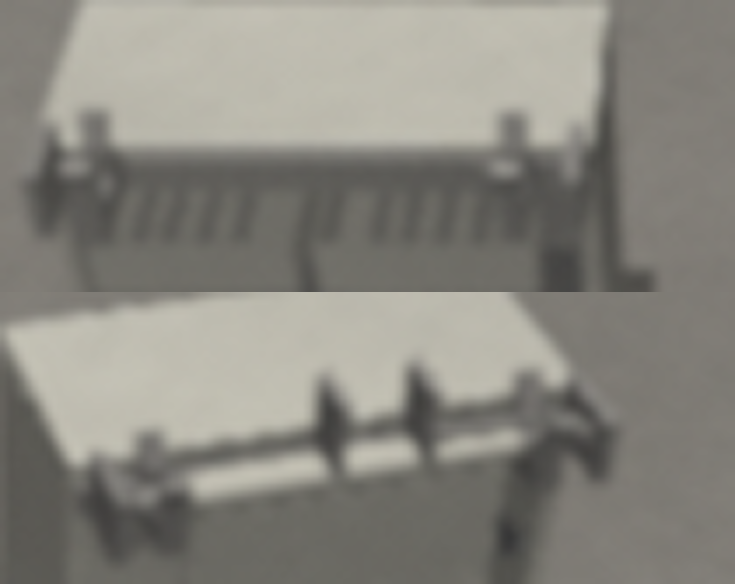

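```bash
python3 -m handwheel '[[[0.02,0,0,-0.01,0],[0.02,0,0,-0.03,0],[0.02,0,0,-0.055,0],[0.02,0,0,-0.08,0],[0.02,0,0,-0.105,0],[0.02,0,0,-0.13,0],[0.02,0,0,-0.145,0],[0.02,0,0,-0.151,0],[0.02,0,0,-0.151,0]]]' 45; python3 - <<'E'
from h import *
delta([.5284,-.1651,.366],-99.4)
im=cv2.imread('pics/w3.png')
cv2.imwrite('pics/w3c.png',cv2.resize(im[165:250,75:425],None,fx=2.28,fy=2.28,interpolation=2))
E
```

```text
t: 4.93
eef_pos: [0.5272, 0.1643, 0.3659]
ee_rot: [-3.138, 0.001, -1.454]
force: [0.5, -0.3, -3.7]
width: 0.0254
tool mm [327.3  37.1  -0.4] turn 16.072262011694875 | pos [0.5272 0.1643 0.3659] rot [-1.7982e+02  4.0000e-02 -8.3330e+01] F [ 0.5 -0.3 -3.7] M [-0.06 -0.04  0.05] w 0.0254 t 4.93
```

View pics/w3c.png

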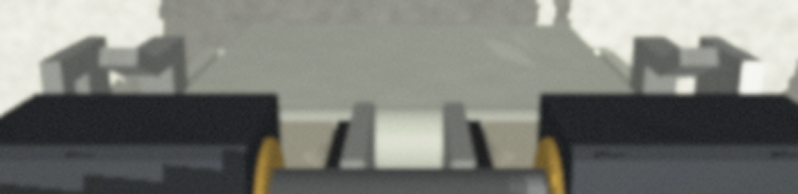

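```bash
python3 -m handwheel '[[[0.02,0.008,0.001,0,0],[0.02,0.025,0.003,0,1],[0.02,0.05,0.005,0,2.5],[0.02,0.08,0.009,0,4],[0.02,0.11,0.012,0,5.5],[0.02,0.14,0.016,0,7],[0.02,0.17,0.019,0,8.5],[0.02,0.2,0.023,0,10],[0.02,0.23,0.026,0,11.5],[0.02,0.26,0.029,0,13],[0.02,0.285,0.032,0,14.5],[0.02,0.305,0.035,0,15.5],[0.02,0.32,0.036,0,16],[0.02,0.3273,0.037,0,16.1],[0.02,0.3273,0.037,0,16.1],[0.02,0.3273,0.037,0,16.1]]]' 45; python3 - <<'E'
from h import *
delta([.5284,-.1651,.366],-99.4)
s=arm.get_state(); np.save('w4.npy',np.r_[s['eef_pos'],s['ee_rot']])
im=grab_frame('wrist');cv2.imwrite('pics/w4.png',im)
cv2.imwrite('pics/w4c.png',cv2.resize(im[90:240,75:425],None,fx=2.28,fy=2.28,interpolation=2))
im=grab_frame('scene');cv2.imwrite('pics/sc4.png',im)
cv2.imwrite('pics/sc4c.png',cv2.resize(im[65:225,140:360],None,fx=3.6,fy=3.6,interpolation=2))
E
```

```text
t: 6.27
eef_pos: [0.528, -0.1653, 0.3645]
ee_rot: [-3.141, 0.001, -1.736]
force: [-0.4, -0.3, -2.2]
width: 0.0252
tool mm [-0.3 -0.4 -1.5] turn -0.07398405242309991 | pos [ 0.528  -0.1653  0.3645] rot [-1.7995e+02  8.0000e-02 -9.9470e+01] F [-0.4 -0.3 -2.2] M [-0.   -0.01  0.01] w 0.0252 t 6.27
```

View pics/w4.png

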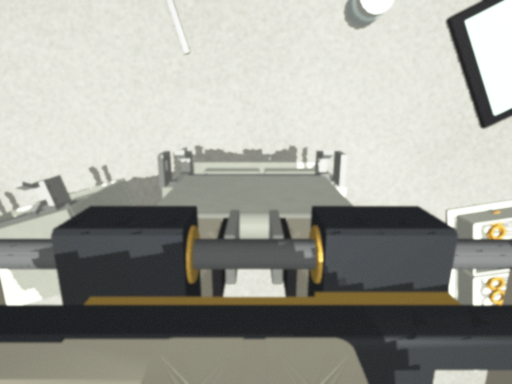

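View pics/w4c.png

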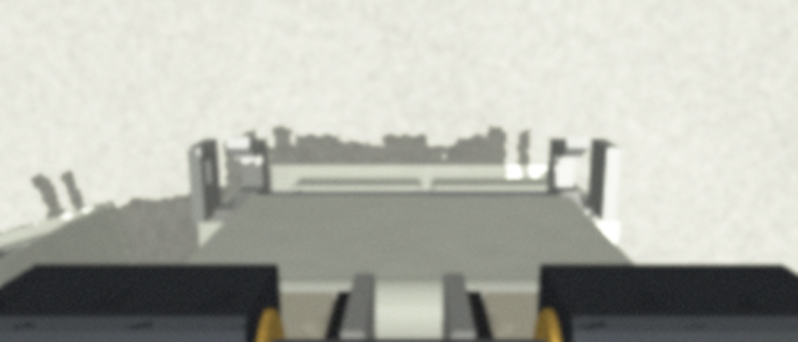

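View pics/sc4c.png

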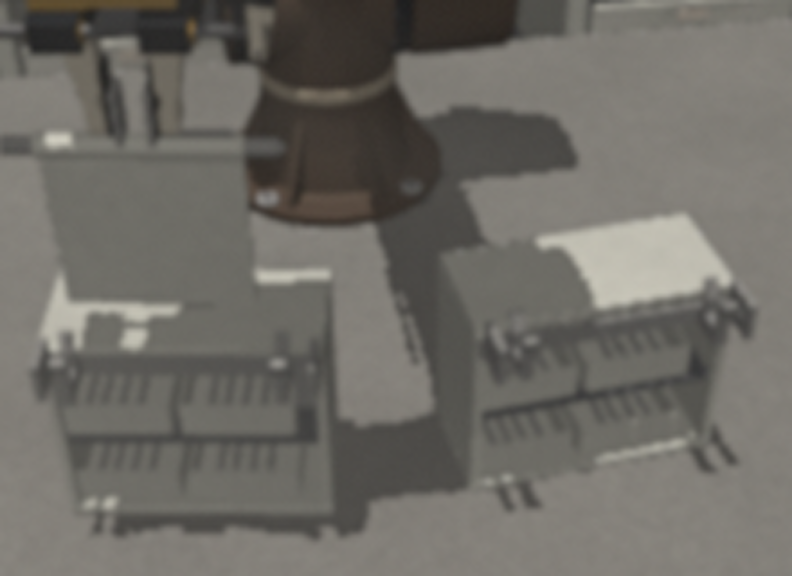

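```bash
python3 - <<'E'
from h import *
p=np.load('w4.npy')
im=cv2.imread('pics/w4.png')
cv2.imwrite('pics/w4l.png',cv2.resize(im[140:205,150:205],None,fx=9,fy=9,interpolation=2))
cv2.imwrite('pics/w4r.png',cv2.resize(im[140:205,305:360],None,fx=9,fy=9,interpolation=2))
c=(.5274,-.1651)
for z in (.165,.170,.175):
  print(z)
  for n,uv,dz in [('+103',(158.3,165),12),('-99',(345.6,165),12)]:
    P=wonz(uv,z+dz/1e3,p); print(n,P.round(4),tolocal(P,c,-9.4).round(1))
E
```

```text
0.165
+103 [ 0.5477 -0.0621  0.177 ] [  3.2 105. ]
-99 [ 0.5138 -0.2641  0.177 ] [  2.8 -99.9]
0.17
+103 [ 0.5483 -0.0637  0.182 ] [  4.1 103.4]
-99 [ 0.5149 -0.2629  0.182 ] [  3.7 -98.5]
0.175
+103 [ 0.549  -0.0654  0.187 ] [  5.  101.9]
-99 [ 0.5161 -0.2616  0.187 ] [  4.6 -97. ]
```

View pics/w4l.png

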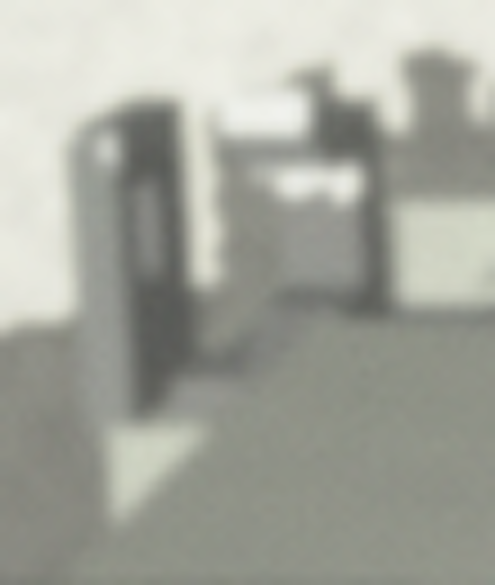

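View pics/w4r.png

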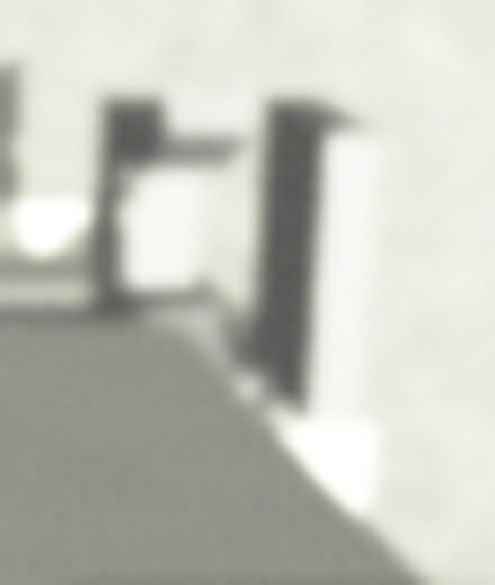

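```bash
python3 - <<'E'
from h import *
p=np.load('w4.npy')
c=(.5274,-.1651)
for n,uv,z in [('roofL',(165,186.3),.170),('roofR',(342,186.3),.170),('plateL front',(160,155),.182),('plateR front',(343,155),.182),('seatR in top back',(318,172.5),.191),('seatR in top front',(318,151),.191)]:
    P=wonz(uv,z,p); print(n,P.round(4),tolocal(P,c,-9.45).round(1))
p=np.load('w1.npy')
for n,uv in [('A roof',(130,213)),('A roof',(250,211.8)),('A roof',(375,211))]:
    P=wonz(uv,.170,p); print(n,P.round(4),tolocal(P,(.5247,.1634),6.5).round(1))
E
```

```text
roofL [ 0.5217 -0.0614  0.17  ] [-22.7 101.3]
roofR [ 0.4885 -0.2595  0.17  ] [-22.9 -99.5]
plateL front [ 0.5586 -0.0681  0.182 ] [ 14.8 100.8]
plateR front [ 0.5262 -0.2612  0.182 ] [ 14.6 -94.9]
seatR in top back [ 0.5138 -0.2311  0.191 ] [ -2.6 -67.3]
seatR in top front [ 0.5364 -0.2337  0.191 ] [ 20.2 -66.2]
A roof [0.49   0.2651 0.17  ] [-23. 105.]
A roof [0.5024 0.164  0.17  ] [-22.1   3.1]
A roof [0.5149 0.0586 0.17  ] [ -21.6 -103. ]
```

```bash
python3 - <<'E'
from h import *
delta([.5296,-.1650,.225],-99.45)
E
```

```text
tool mm [  0.4  -1.  140.1] turn 0.0531069443773049 | pos [ 0.5283 -0.1646  0.3651] rot [-1.7988e+02  9.0000e-02 -9.9400e+01] F [-0.8 -0.  -3.3] M [-0.02  0.02 -0.01] w 0.0257 t 6.37
```

```bash
python3 -m handwheel '[[[0.02,0.0004,-0.0012,0.005,0],[0.02,0.0004,-0.0012,0.018,0],[0.02,0.0004,-0.0012,0.036,0],[0.02,0.0004,-0.0012,0.055,0],[0.02,0.0004,-0.0012,0.074,0],[0.02,0.0004,-0.0012,0.093,0],[0.02,0.0004,-0.0012,0.11,0],[0.02,0.0004,-0.0012,0.125,0],[0.02,0.0004,-0.0012,0.135,0],[0.02,0.0004,-0.0012,0.14,0],[0.02,0.0004,-0.0012,0.14,0]]]' 45; python3 - <<'E'
from h import *
delta([.5296,-.1650,.182],-99.45)
s=arm.get_state(); np.save('w5.npy',np.r_[s['eef_pos'],s['ee_rot']])
im=grab_frame('wrist');cv2.imwrite('pics/w5.png',im)
cv2.imwrite('pics/w5c.png',cv2.resize(im[140:250,75:425],None,fx=2.28,fy=2.28,interpolation=2))
im=grab_frame('scene')
cv2.imwrite('pics/sc5c.png',cv2.resize(im[95:225,140:250],None,fx=4.5,fy=4.5,interpolation=2))
E
```

```text
t: 7.28
eef_pos: [0.5293, -0.1645, 0.224]
ee_rot: [-3.141, 0.001, -1.734]
force: [-0.4, 0.3, -3.1]
width: 0.0252
tool mm [ 0.5 -0.4 42. ] turn 0.0903655643446939 | pos [ 0.5293 -0.1645  0.224 ] rot [-1.7999e+02  8.0000e-02 -9.9360e+01] F [-0.4  0.3 -3.1] M [-0.    0.07 -0.02] w 0.0252 t 7.28
```

View pics/w5c.png

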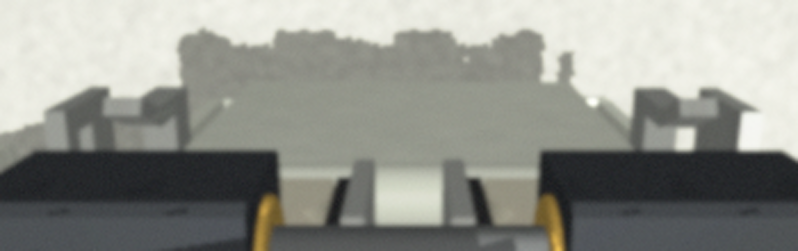

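View pics/sc5c.png

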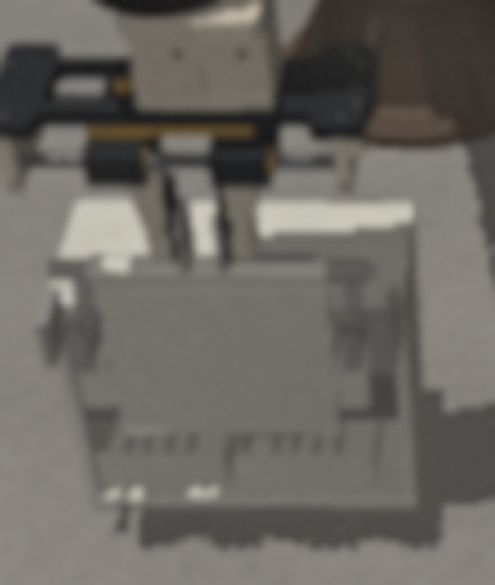

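```bash
python3 -m handwheel '[[[0.02,0.0003,-0.0003,0.006,0],[0.02,0.0003,-0.0003,0.012,0],[0.02,0.0003,-0.0003,0.018,0],[0.02,0.0003,-0.0003,0.023,0],[0.02,0.0003,-0.0003,0.027,0],[0.02,0.0003,-0.0003,0.03,0],[0.02,0.0003,-0.0003,0.03,0]]]' 45
python3 -m handwheel '[[[0.02,0,0,0.001,0],[0.02,0,0,0.002,0],[0.02,0,0,0.003,0],[0.02,0,0,0.004,0],[0.02,0,0,0.005,0],[0.02,0,0,0.005,0]]]' 45
```

```text
t: 7.97
eef_pos: [0.5301, -0.1652, 0.1949]
ee_rot: [-3.14, 0.001, -1.734]
force: [0.3, 0.4, -3.5]
width: 0.0252
t: 8.47
eef_pos: [0.5301, -0.1652, 0.1897]
ee_rot: [-3.14, 0.001, -1.734]
force: [-0.1, 0.7, -4.0]
width: 0.0255
```

```bash

python3 -m handwheel '[[[0.02,0,0,0.0007,0],[0.02,0,0,0.0014,0],[0.02,0,0,0.002,0],[0.02,0,0,0.002,0]]]' 45
python3 -m handwheel '[[[0.02,0,0,0.0007,0],[0.02,0,0,0.0014,0],[0.02,0,0,0.002,0],[0.02,0,0,0.002,0]]]' 45

```

```text
t: 8.8
eef_pos: [0.53, -0.1651, 0.1876]
ee_rot: [-3.14, 0.001, -1.734]
force: [-0.4, -1.9, -3.3]
width: 0.0256
t: 9.13
eef_pos: [0.5299, -0.1651, 0.1854]
ee_rot: [-3.141, 0.001, -1.734]
force: [1.0, -0.0, -2.7]
width: 0.0254
```

```bash

python3 -m handwheel '[[[0.02,0,0,0.0005,0],[0.02,0,0,0.001,0],[0.02,0,0,0.0015,0],[0.02,0,0,0.0015,0]]]' 45
python3 -m handwheel '[[[0.02,0,0,0.0005,0],[0.02,0,0,0.001,0],[0.02,0,0,0.001,0]]]' 45

```

```text
t: 9.47
eef_pos: [0.53, -0.1651, 0.1839]
ee_rot: [-3.141, 0.001, -1.734]
force: [-0.2, 0.3, -3.0]
width: 0.0256
t: 9.72
eef_pos: [0.5301, -0.1653, 0.1836]
ee_rot: [-3.14, 0.001, -1.734]
force: [-2.5, 0.6, 3.4]
width: 0.0252
```

```bash

python3 -m handwheel '[[[0.02,0,0,0.0004,0],[0.02,0,0,0.0008,0],[0.02,0,0,0.0008,0]]]' 45; python3 - <<'E'
from h import *
delta([.5296,-.1650,.182],-99.45)
im=grab_frame('wrist');cv2.imwrite('pics/w6.png',im)
cv2.imwrite('pics/w6c.png',cv2.resize(im[165:285,75:425],None,fx=2.28,fy=2.28,interpolation=2))
im=grab_frame('scene');cv2.imwrite('pics/s6.png',im)
cv2.imwrite('pics/sc6c.png',cv2.resize(im[110:225,140:250],None,fx=5,fy=5,interpolation=2))
E
```

```text
t: 9.97
eef_pos: [0.5302, -0.1653, 0.1835]
ee_rot: [-3.139, 0.001, -1.734]
force: [-2.2, 2.1, 5.9]
width: 0.0259
tool mm [-0.2  0.6  1.5] turn 0.10194338081453225 | pos [ 0.5302 -0.1653  0.1835] rot [-1.7987e+02  6.0000e-02 -9.9350e+01] F [-2.2  2.1  5.9] M [0.76 1.27 0.11] w 0.0259 t 9.97
```

View pics/w6c.png

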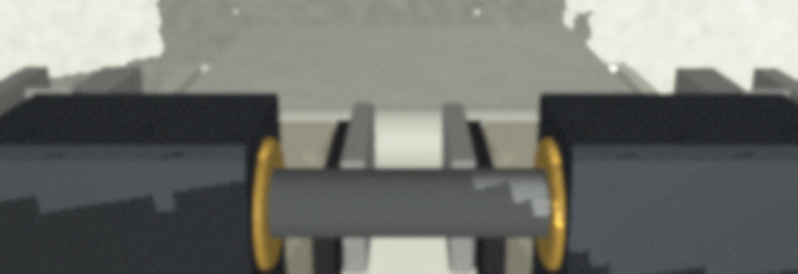

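View pics/sc6c.png

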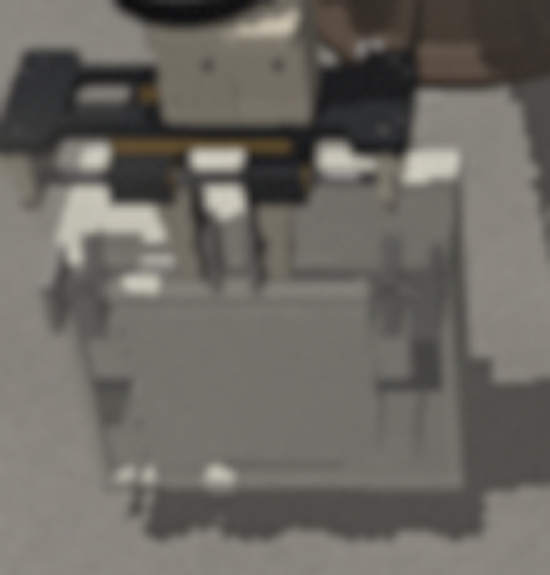

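```bash

python3 -m handwheel '[[[0.02,0,0,0.0005,0],[0.02,0,0,0.001,0],[0.02,0,0,0.001,0],[0.02,0,0,0.001,0]]]' 45; python3 - <<'E'
from h import *
delta([.5296,-.1650,.182],-99.45)
E
```

```text
t: 10.4
eef_pos: [0.5302, -0.1653, 0.1834]
ee_rot: [-3.139, 0.001, -1.734]
force: [-3.8, 2.6, 9.3]
width: 0.0253
tool mm [-0.2  0.6  1.4] turn 0.12102720199482064 | pos [ 0.5302 -0.1653  0.1834] rot [-1.7983e+02  5.0000e-02 -9.9330e+01] F [-3.8  2.6  9.3] M [1.07 1.71 0.02] w 0.0253 t 10.4
```

```bash

python3 -m handwheel '[[[0.02,0,0.0005,0,0],[0.02,0,0.001,0,0],[0.02,0,0.0015,0.0005,0],[0.02,0,0.0015,0.001,0],[0.02,0,0.0015,0.001,0]]]' 45; python3 - <<'E'
from h import *
delta([.5296,-.1650,.182],-99.45)
E
python3 -m handwheel '[[[0.02,0,0.0005,0,0],[0.02,0,0.001,0,0],[0.02,0,0.001,0.0005,0],[0.02,0,0.001,0.001,0],[0.02,0,0.001,0.001,0]]]' 45; python3 - <<'E'
from h import *
delta([.5296,-.1650,.182],-99.45)
E
```

```text
t: 10.82
eef_pos: [0.5297, -0.1652, 0.1835]
ee_rot: [-3.136, 0.001, -1.733]
force: [-0.6, 0.3, 6.5]
width: 0.0256
tool mm [-0.2  0.2  1.5] turn 0.13321091082349312 | pos [ 0.5297 -0.1652  0.1835] rot [-1.7969e+02  5.0000e-02 -9.9320e+01] F [-0.6  0.3  6.5] M [ 0.54  0.23 -0.06] w 0.0256 t 10.82
t: 11.23
eef_pos: [0.5295, -0.1651, 0.1835]
ee_rot: [-3.134, 0.001, -1.733]
force: [-0.5, 1.5, 8.2]
width: 0.0256
tool mm [-0.1 -0.1  1.5] turn 0.14420363625379196 | pos [ 0.5295 -0.1651  0.1835] rot [-1.7959e+02  4.0000e-02 -9.9310e+01] F [-0.5  1.5  8.2] M [ 0.64  0.23 -0.19] w 0.0256 t 11.23
```

```bash

python3 -m handwheel '[[[0.0255,0,0,0.0007,0],[0.027,-0.0005,0,0.0007,0],[0.029,-0.0015,0,0.0007,0],[0.031,-0.0025,0,0.0007,0],[0.033,-0.0035,0,0.0007,0],[0.033,-0.0038,0,0.0007,0],[0.033,-0.0038,0,0.0007,0]]]' 20; python3 - <<'E'
from h import *
delta([.5296,-.1650,.182],-99.45)
im=grab_frame('wrist');cv2.imwrite('pics/w7.png',im)
cv2.imwrite('pics/w7c.png',cv2.resize(im[165:285,75:425],None,fx=2.28,fy=2.28,interpolation=2))
E
```

```text
t: 11.82
eef_pos: [0.53, -0.1619, 0.1834]
ee_rot: [-3.134, -0.0, -1.733]
force: [-2.8, -0.8, 7.5]
width: 0.0333
tool mm [ 3.2 -0.1  1.4] turn 0.16764295412963293 | pos [ 0.53   -0.1619  0.1834] rot [-1.7958e+02 -1.0000e-02 -9.9280e+01] F [-2.8 -0.8  7.5] M [-0.13  0.61  0.04] w 0.0333 t 11.82
```

View pics/w7c.png

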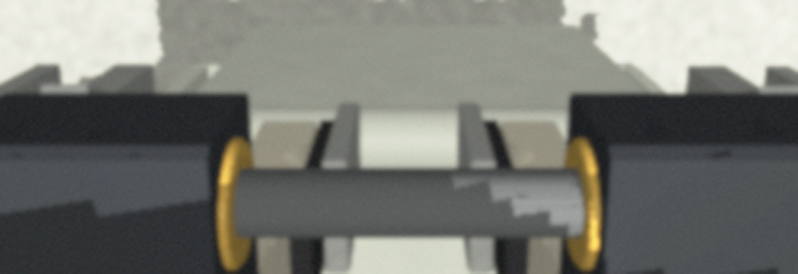

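```bash

python3 -m handwheel '[[[0.035,-0.0013,0,0.0005,0],[0.037,-0.0023,0,0.0005,0],[0.039,-0.0033,0,0.0005,0],[0.041,-0.0043,0,0.0003,0],[0.043,-0.0046,0,0,0],[0.045,-0.0046,0,0,0],[0.048,-0.0046,0,-0.0002,0],[0.052,-0.0046,0,-0.0002,0],[0.052,-0.0046,0,-0.0002,0],[0.052,-0.0046,0,-0.0002,0]]]' 20; python3 - <<'E'
from h import *
delta([.5296,-.1650,.182],-99.45)
im=grab_frame('wrist');cv2.imwrite('pics/w8.png',im)
cv2.imwrite('pics/w8c.png',cv2.resize(im[165:285,75:425],None,fx=2.28,fy=2.28,interpolation=2))
E
```

```text
t: 12.7
eef_pos: [0.5307, -0.1572, 0.1834]
ee_rot: [-3.135, -0.0, -1.733]
force: [0.3, -0.2, 0.4]
width: 0.0518
tool mm [ 7.9 -0.2  1.4] turn 0.1695055479220855 | pos [ 0.5307 -0.1572  0.1834] rot [-1.796e+02 -1.000e-02 -9.928e+01] F [ 0.3 -0.2  0.4] M [-0.05  0.03  0.01] w 0.0518 t 12.7
```

View pics/w8c.png

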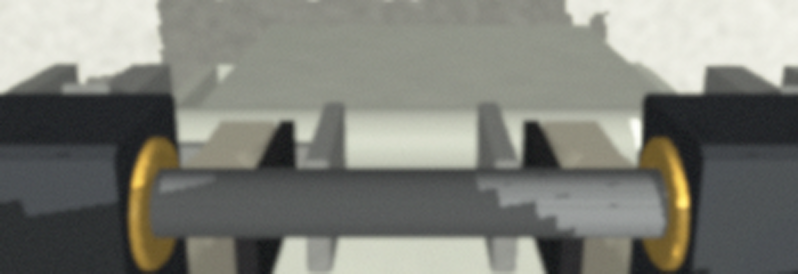

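```bash

python3 -m handwheel '[[[0.06,0,0,0,0],[0.068,0,0,0,0],[0.07,0,0,-0.002,0],[0.07,0,0,-0.008,0],[0.07,0,0,-0.018,0],[0.07,0,0,-0.032,0],[0.07,0,0,-0.05,0],[0.07,0,0,-0.07,0],[0.07,0,0,-0.085,0],[0.07,0,0,-0.095,0],[0.07,0,0,-0.095,0]]]' 20; python3 - <<'E'
from h import *
delta([.5296,-.1650,.182],-99.45)
s=arm.get_state(); np.save('w9.npy',np.r_[s['eef_pos'],s['ee_rot']])
im=grab_frame('wrist');cv2.imwrite('pics/w9.png',im)
cv2.imwrite('pics/w9c.png',cv2.resize(im[140:240,115:390],None,fx=2.9,fy=2.9,interpolation=2))
im=grab_frame('scene');cv2.imwrite('pics/s9.png',im)
cv2.imwrite('pics/sc9c.png',cv2.resize(im[130:225,140:250],None,fx=6,fy=6,interpolation=2))
E
```

```text
t: 13.67
eef_pos: [0.5312, -0.1573, 0.2816]
ee_rot: [-3.13, 0.0, -1.733]
force: [1.6, 0.4, 0.7]
width: 0.0699
tool mm [ 7.8  1.5 99.6] turn 0.18178218790095002 | pos [ 0.5312 -0.1573  0.2816] rot [-1.7932e+02  1.0000e-02 -9.9270e+01] F [1.6 0.4 0.7] M [-0.01  0.02 -0.  ] w 0.0699 t 13.67
```

View pics/w9c.png

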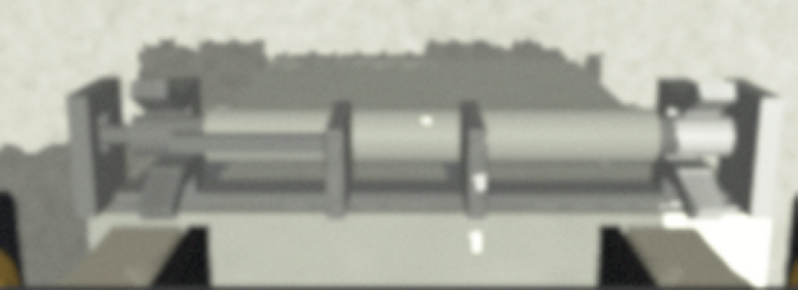

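View pics/sc9c.png

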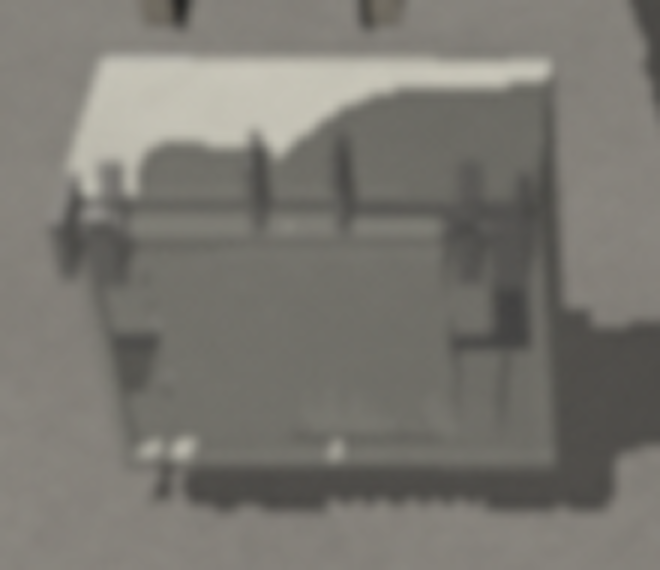

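```bash
python3 - <<'E'
from h import *
p=np.load('w9.npy'); c=(.5274,-.1651)
g=lambda u,v:(115+u/2.9,140+v/2.9)
for n,uv,z in [('pintab outer',g(328,175),.213),('fix outer',g(487,175),.213),('tab front',g(478,130),.213),('tab back',g(478,214),.213),('plate103',g(68,150),.183),('plate-99',g(778,150),.183),('jour -88',g(737,137),.172),('barrel -66?',g(662,137),.172),('pin end?',g(95,133),.174)]:
    P=wonz(uv,z,p); print(n,tolocal(P,c,-9.4).round(1))
E
```

```text
pintab outer [ 0.6 27.5]
fix outer [  0.7 -13. ]
tab front [ 12.5 -10.5]
tab back [ -9.7 -10.9]
plate103 [ -0.6 104.3]
plate-99 [ -0.3 -98.9]
jour -88 [  0.8 -90.9]
barrel -66? [  0.8 -68.6]
pin end? [ 2.3 99.3]
```

```bash

python3 -m handwheel '[[[0.07,0,0,-0.01,0],[0.07,0,0.01,-0.03,0],[0.07,0,0.03,-0.05,0],[0.07,0,0.05,-0.07,0],[0.07,0,0.07,-0.08,0],[0.07,0,0.09,-0.08,0],[0.07,0,0.1,-0.08,0],[0.07,0,0.1,-0.08,0],[0.07,0,0.1,-0.08,0],[0.07,0,0.1,-0.08,0],[0.07,0,0.1,-0.08,0],[0.07,0,0.1,-0.08,0]]]' 20; python3 - <<'E'
from h import *
im=grab_frame('top');cv2.imwrite('pics/t10.png',im)
a=cv2.imread('pics/top0.png')
for x,y,w,h in [(120,115,55,55),(275,105,40,65),(385,140,35,35)]:
    print(np.abs(im[y:y+h,x:x+w].astype(int)-a[y:y+h,x:x+w]).mean().round(2), np.abs(im[y:y+h,x:x+w].astype(int)-a[y:y+h,x:x+w]).max())
im=grab_frame('wrist');cv2.imwrite('pics/w10.png',im)
im=grab_frame('scene')
cv2.imwrite('pics/sc10.png',cv2.resize(im[110:225,140:360],None,fx=3.6,fy=3.6,interpolation=2))
delta([.5,0,.3])
E
```

```text
t: 14.77
eef_pos: [0.4312, -0.1408, 0.3571]
ee_rot: [-3.136, -0.0, -1.733]
force: [0.4, 0.1, -0.0]
width: 0.0698
12.87 25
13.61 25
14.8 28
tool mm [-150.1  -45.    57.6] turn None | pos [ 0.4309 -0.1408  0.3573] rot [-179.63    0.    -99.3 ] F [-0.5  0.1 -0.4] M [-0.02  0.03  0.13] w 0.0702 t 14.92
```

View pics/t10.png

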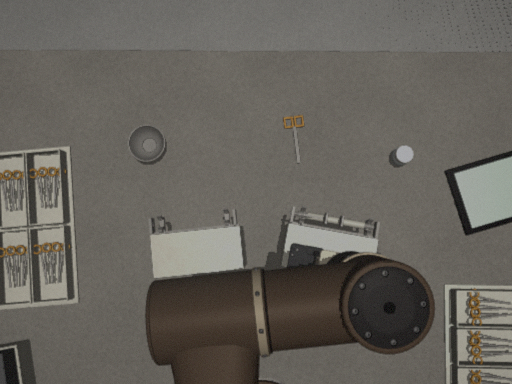

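View pics/sc10.png

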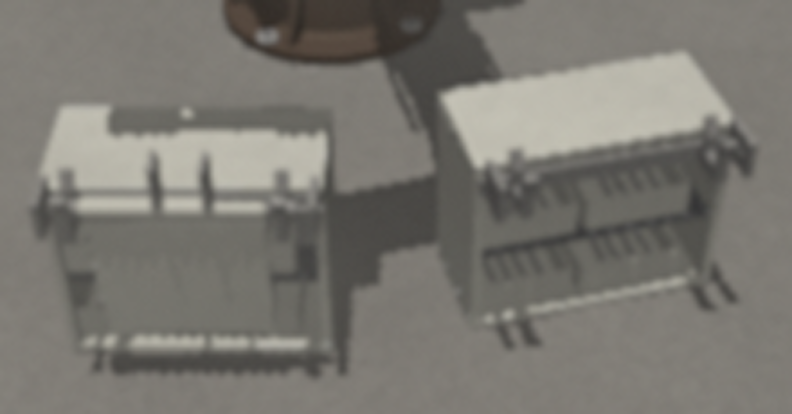

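The door hangs level in module B, and the bowl (147,144), clamp (295,138) and jar (402,156) are where they were at the start (a uniform brightness change only). I'm handing the job in.

```bash
python3 -c "
from station import arm
print(arm.job_done())"
```

```text
the job is handed in; nothing more can be done
None
```

The door now hangs in module B and the job was handed in at about t = 15 s. I pinched the tabs at 40 N, lifted the door straight off module A and carried it over. I then lowered it by feel into B's seats and let the tabs go.

**Seating:** I felt touchdown with the axis about 172 mm above the table; the cameras had put it at 170–171 mm. Pressing gently (under 15 N) and shifting the door slightly in x did not lower it further, so it is on the seat floors.

**Pin:** I let the pin out while moving the tool so the door would not be pushed sideways. At 33 mm opening the pin tip was already past the plate's inner face, so it had entered the hole. The tabs then measured 40.5–41 mm apart (41 mm expected), which means the pin is fully out. I did not see its tip beyond the plate, because the plate hides it from above.

**Last checks:**
- The gripper is clear of everything and the wrist force reads about 0.
- The door hangs level.
- The bowl, clamp and jar look unmoved in the top view; it is brighter overall than the first one, so I compared positions by eye.

**Disagreements:** The top camera put both modules about 2 mm further back in x than the wrist camera. I used the wrist camera, and the door seated. The door sits about 1 mm toward −y, well inside its play.

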